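Draw a concrete core from its tube and lay it in the empty cradle

ROBOT

A 7-joint arm with a two-finger parallel gripper is mounted at the origin on the work surface. World frame = base frame: x ahead of the robot, y to its left, z up, the work surface at z = 0. Lengths are in m, angles in rad, forces in N, time in s.
With the tool pointing down it reaches from about 0.4 to 0.85 m from the base axis. Payload 4.5 kg.
Tool frame: the origin (TCP) lies on the centre line of the jaws, within the pads' length; the fingertips stand r.tip_reach ahead of it and the grasp point (between the pads) lies 3 mm ahead of it (r.tip_reach is the distance from the TCP to the fingertips, in m); z points along the fingers, y is the line along which they close (so a half turn about z gives the same grasp; the last joint's range is limited). The gripper opens to 88 mm and grips with 3 to 60 N. Pads are 18 mm wide; open, the fingers measure 123 mm over their backs; the gripper's body (75 mm by 187 mm) begins 45 mm behind the grasp point.
Start: joints at [-1.2, 0.689, -0.195, 1.565, 0.157, 0.902, -0.215], TCP at [0.207, 0.59, 0.261] pointing down, gripper open.
Joint ranges: [-3.01, 3.01], [-0.46, 2.08], [-1.47, 1.51], [0.13, 2.56], [-1, 4.14], [0.04, 2.09], [-2.66, 2.66]. Speed limits (rad/s): [2.57, 2.57, 3.14, 3.14, 3.14, 3.14, 3.14].

INTERFACE

Orientations are given as a unit quaternion [x, y, z, w].
In Python, from plant import readout, eyes, ticket, r gives the robot as it stands. The module is installed in compiled form; this text tells all that it offers.
- The arm moves only by the tool carry_out, never from a script. Its argument "motion" is a list that holds one entry, the list of rows, each a list of 7 numbers: the shift along the tool's x, y, z in mm, then the turn, a rotation vector about the tool's x, y, z in rad, then the opening in per cent of the stroke, from 0 (shut) to 100 (fully open). In form: [[[dx, dy, dz, ax, ay, az, claw], ...]]. A call has 1 to 8 rows; each row shifts and turns the commanded pose from where the row before left it, along the tool's axes as they then stand; what a row does not reach is not made up. A row lasts 1/10 s, in which the tool goes at most 50 mm and 8.59 degrees, less where a joint would pass 70% of its speed; a pose out of reach is approached as far as the arm can. A call is refused whole if a number of a shift passes 50 or a number of a turn 0.15, either way. A call with a gripper value outside its range is refused whole. The fingers move at their own pace and stop on an object; "squeeze" is the grip in N (left out, the last holds). Time passes only in rows, so rows that do not move let the fingers close. It gives the time, the measured TCP pose, the force and the opening at its end, in the units of the state.
- readout.get_state(): the state, without advancing time (a new reading comes with each control period).
- eyes.snapshot(name): name is "side" or "top" or "wrist"; returns a dict with "pixels" (480x640x3 uint8, red, green, blue), "K" (3x3 intrinsics, pixels), "origin" and "attitude" of the camera in the world. Camera axes: x right, y down, z forward; pixel columns grow to the right and rows downward; lengths in m; the calibration is good to about 2 mm. A picture is of the moment at which its call begins. There is no depth.
- ticket.finish_job(): hands the job in, once; it reports no verdict.
The state is a dict: "clock": time; "q": joint angles; "qd": joint speeds; "joint_torque": joint torques, N m; "tool_pos": TCP position; "eef_rot": TCP orientation; "contact_force": force on the tool from outside, world axes, zero at the start; "moment": the same for the moment, N m; "opening": opening from 0.0 (shut) to 1.0 (fully open).
Only numpy, scipy, OpenCV 4.12 (cv2) and the standard library are available. Lean on these libraries where they do the work, as an engineer would, in place of code of your own. Each camera call takes 0.05 s, during which the arm holds its last target. There are 200 camera calls.

TASK

Draw the long drill core that sticks out of the open tube straight out of it, and lay it gently, without letting it fall, along the empty V cradle, its middle over the middle of the cradle. Let go of it there, and leave the shorter core in the other cradle alone.

Things in the scene. Friction and masses are not known exactly. Their poses are not given: they have to be found in the camera images.
- core_center (a point): Centre of the long concrete drill core: a level grey rod, diameter 24 mm, length 220 mm, 0.19 to 0.28 kg. x axis along the rod (it may roll about it), at first pointing out of the tube. At the start 85 to 100 mm stick out of the mouth (the centre is 10 to 25 mm inside); the rest lies loose on the bore's floor. Free air around and below the part outside, 48 mm down to the table.
- tube_mouth (a point): Centre of the bore at the mouth of the fixed open aluminium tube, 65 mm above the table; x axis points level out along the tube, z up. Tube 150 mm long, outer diameter 42, bore 34; its two clamps reach 24 mm from the axis; stand 170 x 70 mm. The core comes out only along +x. A like tube with a black cap, about 130 mm beside it, has no part in the job.
- cradle_seat (a point): Where the core's centre belongs on the empty fixed cradle, 55 mm above the table. x axis level along the cradle, z up; core either way round. Two 90 degree V saddles open upward at x = -25 and +25 mm, each 14 mm thick, 22 mm to either side, tops 1 mm above this point. Farther than 32 mm from the middle there is free room for fingers beside the core, down to a base plate 160 x 75 x 8 mm.
- core_b_center (a point): Centre of the shorter core, 24 mm in diameter and 150 mm long, x axis along it, which lies loose in the other cradle (same shape as the empty one), about 130 mm beside the empty cradle. To be left alone.
Mind the look-alikes: they are no part of the job. Leave any green look-alike of the part that bears cradle_seat alone. Leave any orange look-alike of the part that bears tube_mouth alone.

How it is judged:
By the outcome, as a careful person would: the job done as asked, in the order asked, and still so for the second after the job is handed in, with the robot touching nothing.
It also fails if it takes over 40 s, if anything falls off the work surface, if the arm or the gripper's body presses on something with over 40 N, if the wrist force passes 120 N, or if a joint passes its speed limit or range.

## Working session

There is one attempt and no reset: what is moved stays moved. The work goes in short steps, Python scripts to look and compute and a tool call to move; the robot and the scene stay as the last step left them, time stands still between calls to the robot, and variables do not carry over. Pictures are saved under pics/ and viewed, on a budget of 10 in all, crops included, one or two more only if the job needs it, and the job is handed in when it is done.

Besides the shell and the picture viewer there is one more tool, called after "Emit:" as name(argument=value, ...), one argument or row to a line, values as JSON. carry_out: Moves the arm, as the interface text tells. Its arguments: {"type":"object","properties":{"motion":{"type":"array","items":{"type":"array","items":{"type":"array","items":{"type":"number"}}}},"squeeze":{"type":"number"}},"required":["motion"]}

```bash
mkdir -p pics; cat > h.py <<'E'
from plant import readout, eyes, ticket, r
import numpy as np, cv2
from scipy.spatial.transform import Rotation as R
def snap(n,f=None):
    s=eyes.snapshot(n)
    if f: cv2.imwrite('pics/'+f,s['pixels'][:,:,::-1])
    return s
def rot(s):
    a=np.array(s['attitude'])
    return a if a.shape==(3,3) else R.from_quat(a).as_matrix()
def ray(s,p):
    d=rot(s)@np.linalg.inv(s['K'])@[p[0],p[1],1]; return np.array(s['origin']),d/np.linalg.norm(d)
def atz(s,p,z):
    o,d=ray(s,p); return o+d*(z-o[2])/d[2]
def proj(s,X):
    c=s['K']@(rot(s).T@(np.array(X)-s['origin'])); return c[:2]/c[2]
def tri(l):
    A=0;b=0;rs=[ray(s,p) for s,p in l]
    for o,d in rs:
        P=np.eye(3)-np.outer(d,d); A=A+P; b=b+P@o
    X=np.linalg.solve(A,b); return X,[float(np.linalg.norm(np.cross(X-o,d))) for o,d in rs]
E
python3 - <<'E'
from h import *
import pickle
S={n:snap(n,n+'0.png') for n in('top','side','wrist')}
pickle.dump(S,open('S0.pkl','wb'))
for n in S: print(n,S[n]['origin'],S[n]['attitude'],S[n]['K'][0])
print(readout.get_state(), r.tip_reach)
E
```

```text
top [ 0.31758385 -0.06371111  1.03020552] [ 0.71506463 -0.69521347  0.05210925 -0.05143368] [437.30420003   0.         311.23435958]
side [ 0.2794874  -0.99502484  0.67415268] [ 0.87637782 -0.10539824  0.04613883 -0.46767974] [574.6091259    0.         323.23698759]
wrist [0.14087983 0.6120217  0.38383195] [0.8078212  0.57349467 0.07797793 0.11157162] [381.61988949   0.         315.63127732]
{'clock': 0.15, 'q': array([-1.20020954,  0.68976715, -0.19454923,  1.56602918,  0.15728011,
        0.90250716, -0.21507849]), 'qd': array([-0.00045857, -0.00478545,  0.00047734, -0.00418602, -0.00208213,
        0.00063255, -0.00033825]), 'joint_torque': array([-1.74082994e-03, -5.27863812e+01, -1.26878612e+00, -1.53586775e+01,
       -5.25728927e-02,  3.98253032e-03,  1.45669496e-04]), 'tool_pos': array([0.20641256, 0.58949009, 0.26013013]), 'eef_rot': array([ 1.67558205e-01,  9.85861963e-01, -6.57051982e-04, -7.67381512e-05]), 'contact_force': array([0.64815925, 0.34313932, 1.16142005]), 'moment': array([-0.04097894,  0.02838441, -0.07607537]), 'opening': 1.0003329419630895} 0.022
```

View pics/top0.png

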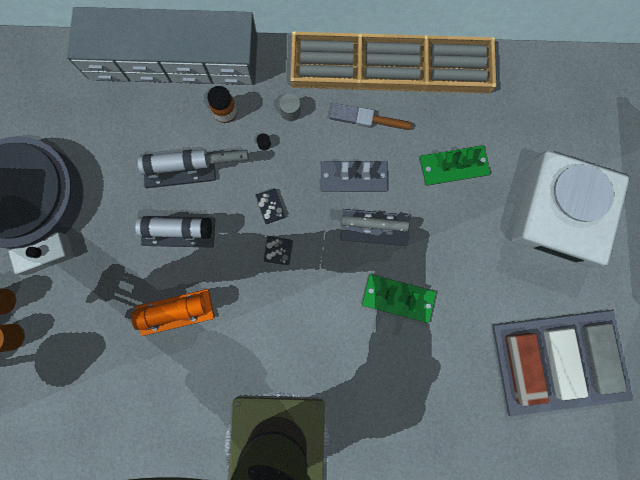

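View pics/side0.png

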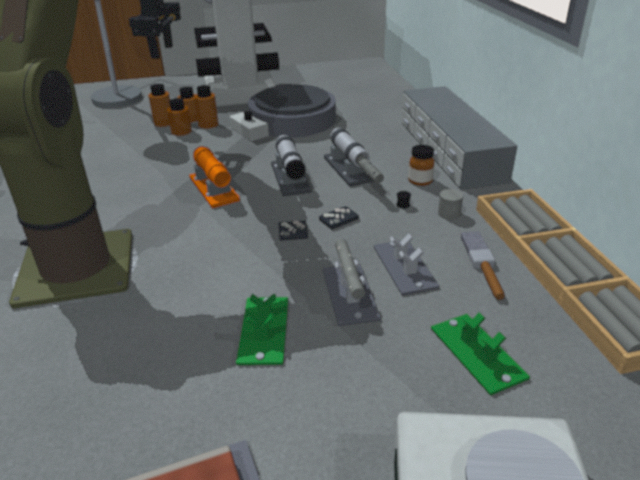

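The top view shows:
- The open tube with the core sticking out, at about (228,157). Look-alikes are the capped tube (175,228) and the orange one (173,312).
- The empty grey cradle at (354,176). Look-alikes are the occupied grey one (375,225) and the green ones (455,165) and (399,298).

In the side view the core tip is near (378,178) and the empty cradle near (405,255). My choice is the grey open tube and the grey empty cradle. I'll check it in one close mosaic.

```bash
python3 - <<'E'
from h import *
import pickle
S=pickle.load(open('S0.pkl','rb'))
t=S['top']['pixels'];s=S['side']['pixels']
def c(im,x,y,w=80,h=60): 
    o=cv2.resize(im[y:y+h,x:x+w],None,fx=5,fy=5,interpolation=cv2.INTER_CUBIC)
    for i in range(0,w,10): cv2.putText(o,str(x+i),(i*5,8),0,.3,(255,255,0)); cv2.line(o,(i*5,8),(i*5,12),(255,255,0))
    for i in range(10,h,10): cv2.putText(o,str(y+i),(0,i*5+3),0,.3,(255,255,0))
    return o
m=np.vstack([np.hstack([c(t,190,130),c(t,315,145)]),np.hstack([c(s,320,125),c(s,365,230)])])
cv2.imwrite('pics/m.png',m[:,:,::-1])
E
```

```text
(no output)
```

View pics/m.png

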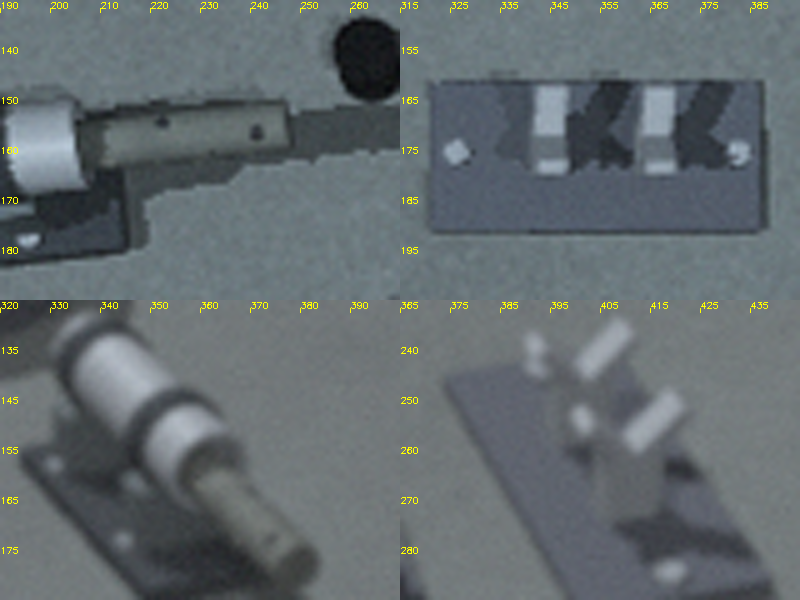

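The crop confirms the choice. The core's end is at top (247.5,154) and side (379,179), and the tube mouth is at top (206,158). The cradle plate's corners in the top view are about (321,161.4) to (388.2,191.4), and its bolts are at (326,175.5) and (382.7,175.5).

```bash
python3 - <<'E'
from h import *
import pickle
S=pickle.load(open('S0.pkl','rb'))
T,s=S['top'],S['side']
print('tip',tri([(T,(247,154.2)),(s,(379,179))]))
for z in(.06,.065): print(z,atz(T,(247.5,154.2),z),atz(T,(212,157.7),z),atz(T,(206,158),z))
for p in[(321,161.4),(388,161.4),(388.2,191.4),(321,191.4),(326,175.5),(382.7,175.5)]: print(atz(T,p,.008))
print('bolts',tri([(T,(326,175.5)),(s,(392,241))]),tri([(T,(382.7,175.5)),(s,(419,284))]))
print('saddle far tops',[atz(T,p,.056) for p in[(342,162),(348,162),(363.5,162),(370,162),(345,179.5),(366.5,179.5)]])
st=readout.get_state(); print(R.from_quat(st['eef_rot']).as_matrix())
E
```

```text
tip (array([0.65130175, 0.09132148, 0.05719688]), [3.393347746719042e-05, 3.393347746705709e-05])
0.06 [0.65040908 0.08971912 0.06      ] [0.6396671  0.17099108 0.06      ] [0.63855089 0.18474758 0.06      ]
0.065 [0.64869385 0.08892841 0.065     ] [0.63800723 0.16978153 0.065     ] [0.63689677 0.18346713 0.065     ]
[ 0.65526738 -0.08104633  0.008     ]
[ 0.65996867 -0.24355526  0.008     ]
[ 0.5852188  -0.24420683  0.008     ]
[ 0.58058747 -0.08288895  0.008     ]
[ 0.62032316 -0.09398038  0.008     ]
[ 0.62426814 -0.23083787  0.008     ]
bolts (array([ 0.61936631, -0.09396635,  0.01629773]), [0.0014554936427447064, 0.001455493642744766]) (array([ 0.62492921, -0.23069581,  0.01069395]), [0.0014259286960351851, 0.0014259286960350565])
saddle far tops [array([ 0.6393761 , -0.12878561,  0.056     ]), array([ 0.63977714, -0.14265052,  0.056     ]), array([ 0.64081332, -0.17847368,  0.056     ]), array([ 0.64124792, -0.19349866,  0.056     ]), array([ 0.59788076, -0.13641235,  0.056     ]), array([ 0.59930303, -0.18580321,  0.056     ])]
[[-9.43848484e-01  3.30378421e-01 -3.71495350e-04]
 [ 3.30378623e-01  9.43847632e-01 -1.26980890e-03]
 [-6.88824528e-05 -1.32124133e-03 -9.99999125e-01]]
```

```bash
cat >> h.py <<'E'
def plan(pos,ang,n):
    """rows (mm, rad) from measured pose to TCP pos, tool down, tool x at heading ang (deg)"""
    st=readout.get_state(); p=np.array(st['tool_pos']); R0=R.from_quat(st['eef_rot'])
    c,s_=np.cos(np.radians(ang)),np.sin(np.radians(ang))
    R1=R.from_matrix(np.array([[c,s_,0],[s_,-c,0],[0,0,-1.]]))
    w=(R0.inv()*R1).as_rotvec()/n; d=(np.array(pos)-p)/n
    for i in range(n):
        Ri=R0*R.from_rotvec(w*i); print(np.round(Ri.inv().apply(d)*1000,1).tolist(),np.round(w,4).tolist())
E
python3 -c "
from h import *
plan([.6425,.152,.17],97,14)"
```

```text
[-39.7, -19.2, 6.5] [-0.0001, 0.0001, 0.0794]
[-41.1, -16.0, 6.5] [-0.0001, 0.0001, 0.0794]
[-42.3, -12.7, 6.5] [-0.0001, 0.0001, 0.0794]
[-43.1, -9.3, 6.5] [-0.0001, 0.0001, 0.0794]
[-43.7, -5.8, 6.5] [-0.0001, 0.0001, 0.0794]
[-44.1, -2.3, 6.4] [-0.0001, 0.0001, 0.0794]
[-44.1, 1.2, 6.4] [-0.0001, 0.0001, 0.0794]
[-43.9, 4.7, 6.4] [-0.0001, 0.0001, 0.0794]
[-43.4, 8.1, 6.4] [-0.0001, 0.0001, 0.0794]
[-42.6, 11.5, 6.4] [-0.0001, 0.0001, 0.0794]
[-41.5, 14.9, 6.4] [-0.0001, 0.0001, 0.0794]
[-40.2, 18.1, 6.4] [-0.0001, 0.0001, 0.0794]
[-38.7, 21.3, 6.4] [-0.0001, 0.0001, 0.0794]
[-36.9, 24.3, 6.4] [-0.0001, 0.0001, 0.0794]
```

Emit:
carry_out(
  motion=[
    [[-40,-19,6.5,0,0,0.079,100],[-41,-16,6.5,0,0,0.079,100],[-42,-13,6.5,0,0,0.079,100],[-43,-9,6.5,0,0,0.079,100],[-44,-6,6.5,0,0,0.079,100],[-44,-2,6.5,0,0,0.079,100],[-44,1,6.5,0,0,0.079,100]],
  ],
)

```text
clock: 0.85
tool_pos: [0.4258, 0.3703, 0.2149]
eef_rot: [0.432, 0.902, -0.0, -0.0]
contact_force: [1.2, -0.1, -0.7]
opening: 1.001
```

Emit:
carry_out(
  motion=[
    [[-44,5,6.5,0,0,0.079,100],[-43,8,6.5,0,0,0.079,100],[-43,11,6.5,0,0,0.079,100],[-41,15,6.5,0,0,0.079,100],[-40,18,6.5,0,0,0.079,100],[-39,21,6.5,0,0,0.079,100],[-37,24,6.5,0,0,0.079,100],[0,0,0,0,0,0,100]],
  ],
)

```text
clock: 1.65
tool_pos: [0.6468, 0.145, 0.1686]
eef_rot: [0.665, 0.747, -0.001, 0.003]
contact_force: [-0.4, -1.8, -0.6]
opening: 1.002
```

```bash
python3 - <<'E'
from h import *
import pickle
s=snap('wrist','w1.png'); pickle.dump(s,open('w1.pkl','wb'))
print(s['origin'],readout.get_state()['tool_pos']); plan([.6425,.152,.17],97,1)
E
```

```text
[0.63812275 0.21411766 0.29196277] [0.64448641 0.14913269 0.16873452]
[3.1, -1.6, -1.3] [-0.0001, 0.003, -0.0004]
```

View pics/w1.png

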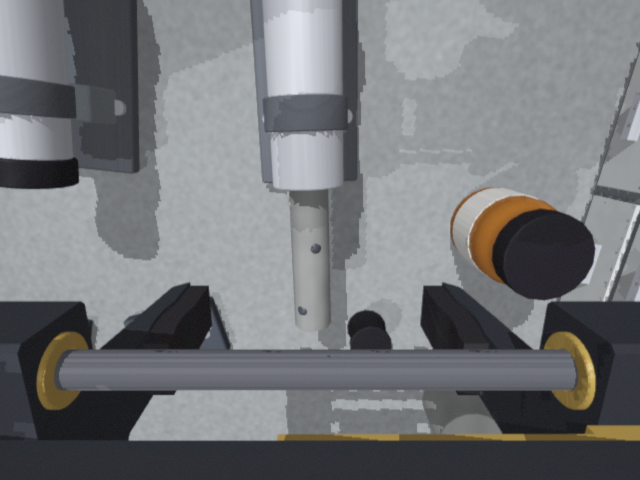

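The wrist view shows the core's centre line running from (309,195) at the mouth to (313,326) at the end. The tube rim's top is near (307,188). A small black cap stands near (368,330).

```bash
python3 - <<'E'
from h import *
import pickle
S=pickle.load(open('S0.pkl','rb'));w=pickle.load(open('w1.pkl','rb'));T=S['top']
a=atz(w,(309,195),.06);b=atz(w,(313,324),.06)
print(a,b,np.degrees(np.arctan2(*(b-a)[[1,0]])))
print('tip tri',tri([(w,(313,322)),(T,(247.3,154.2)),(S['side'],(379,179))]))
print('rim',atz(w,(272,188),.065),atz(w,(343,186),.065),atz(w,(307,188),.086),'tubefar',atz(w,(303,5),.086))
print('rim tri',tri([(w,(307,188)),(T,(205.5,158))]))
print('width',np.linalg.norm(atz(w,(292,250),.06)-atz(w,(329.5,250),.06)))
print('cap',tri([(w,(370,325)),(T,(264,140)),(S['side'],(403.5,194))]))
print('jar',tri([(w,(545,250)),(T,(219,97))]))
E
```

```text
[0.63897913 0.17586216 0.06      ] [0.65148095 0.08906323 0.06      ] -81.80394161297676
tip tri (array([0.65107279, 0.09005237, 0.05818924]), [0.0005257816283424537, 0.0004163126591485802, 0.0003617171678974715])
rim [0.61661126 0.17828942 0.065     ] [0.65844073 0.18439545 0.065     ] [0.63738324 0.18380762 0.086     ] tubefar [0.62582024 0.27048148 0.086     ]
rim tri (array([0.63624802, 0.18240087, 0.07025078]), [0.0014059777315202798, 0.0014059777315201447])
width 0.023897510948371822
cap (array([0.70101585, 0.06513584, 0.02039788]), [0.006363142788097673, 0.007124393925268827, 0.004640632471200073])
jar (array([0.78325213, 0.16108841, 0.07232917]), [0.0009058180779454324, 0.0009058180779455528])
```

```bash
python3 -c "
from h import *
plan([.6427,.1524,.063],97.7,4)"
```

```text
[0.9, -0.3, 26.4] [-0.0, 0.0008, -0.0031]
[0.9, -0.3, 26.4] [-0.0, 0.0008, -0.0031]
[0.9, -0.3, 26.4] [-0.0, 0.0008, -0.0031]
[0.9, -0.3, 26.4] [-0.0, 0.0008, -0.0031]
```

Emit:
carry_out(
  motion=[
    [[2,-0.7,30,0,0.0015,-0.006,100],[1.7,-0.5,30,0,0.0015,-0.006,100],[0,0,25,0,0,0,100],[0,0,21,0,0,0,100],[0,0,0,0,0,0,100],[0,0,0,0,0,0,100]],
  ],
)

```text
clock: 2.3
tool_pos: [0.6406, 0.1586, 0.0639]
eef_rot: [0.655, 0.755, 0.001, -0.002]
contact_force: [0.5, -0.4, 0.2]
opening: 1.002
```

```bash
python3 -c "
from h import *
print(readout.get_state()['tool_pos'],readout.get_state()['contact_force']);plan([.6427,.1524,.063],97.7,1);snap('wrist','w2.png')"
```

```text
[0.64061899 0.15860712 0.06394965] [ 0.47513154 -0.44795226  0.19120185]
[-6.4, 1.2, 0.9] [-0.0005, -0.0038, 0.0071]
```

View pics/w2.png

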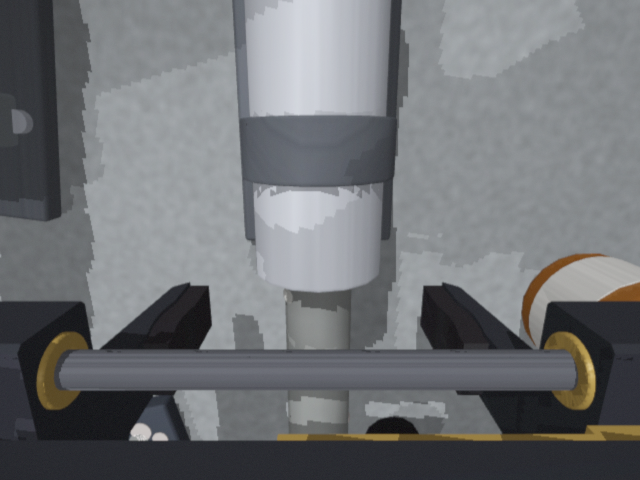

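The fingers straddle the core, with its edges at columns 286 and 352 and the tube rim at row 290. The tool stands 6 mm too near the mouth, so I'll correct that and close.

Emit:
carry_out(
  motion=[
    [[-6.4,1.2,0.9,0,-0.004,0.007,100],[0,0,0,0,0,0,100],[0,0,0,0,0,0,0],[0,0,0,0,0,0,0],[0,0,0,0,0,0,0],[0,0,0,0,0,0,0],[0,0,0,0,0,0,0],[0,0,0,0,0,0,0]],
  ],
  squeeze=50,
)

```text
clock: 3.15
tool_pos: [0.6432, 0.1513, 0.0627]
eef_rot: [0.659, 0.753, -0.0, 0.0]
contact_force: [-0.4, 0.2, 0.2]
opening: 0.477
```

```bash
python3 -c "
from h import *
s=readout.get_state();print(s['tool_pos'],s['contact_force'],s['moment'],s['opening']*88);plan([.6427,.1524,.063],97.7,1)"
```

```text
[0.64318129 0.15129251 0.06272834] [-0.38869104  0.17283872  0.20882461] [-0.05949732 -0.01189697 -0.01312556] 41.97928723999816
[1.2, -0.3, -0.3] [-0.0001, 0.0009, -0.0013]
```

Still closing.

Emit:
carry_out(
  motion=[
    [[0,0,0,0,0,0,0],[0,0,0,0,0,0,0],[0,0,0,0,0,0,0],[0,0,0,0,0,0,0],[0,0,0,0,0,0,0],[0,0,0,0,0,0,0]],
  ],
)

```text
clock: 3.75
tool_pos: [0.6431, 0.1512, 0.0628]
eef_rot: [0.659, 0.753, -0.0, 0.0]
contact_force: [-0.4, -0.1, 1.7]
opening: 0.25
```

Emit:
carry_out(
  motion=[
    [[0,0,-1,0,0,0,0],[0,0,-1,0,0,0,0],[-5,0,0,0,0,0,0],[-10,0,0,0,0,0,0],[-10,0,0,0,0,0,0],[0,0,0,0,0,0,0]],
  ],
)

```text
clock: 4.35
tool_pos: [0.6471, 0.1224, 0.0648]
eef_rot: [0.66, 0.751, -0.001, 0.001]
contact_force: [-0.7, -0.4, -2.9]
opening: 0.249
```

```bash
python3 -c "
from h import *
s=readout.get_state();print(s['tool_pos'],s['contact_force'],s['moment'],s['opening']*88)
plan([.6431+.134*.025,.1512-.991*.025,.065],97.7,1)"
```

```text
[0.64705414 0.12239492 0.06479829] [-0.71304286 -0.35777098 -2.89015559] [-0.23292937  0.02157382 -0.00097584] 21.933622912565248
[4.1, -0.1, -0.2] [-0.0002, 0.0039, -0.0051]
```

Emit:
carry_out(
  motion=[
    [[-10,0,0,0,0,0,0],[-15,0,0,0,0,0,0],[-15,0,0,0,0,0,0],[-15,0,0,0,0,0,0],[-15,0,0,0,0,0,0],[0,0,0,0,0,0,0]],
  ],
)

```text
clock: 4.95
tool_pos: [0.6563, 0.0521, 0.065]
eef_rot: [0.66, 0.751, -0.001, 0.002]
contact_force: [-0.1, -0.6, -1.8]
opening: 0.252
```

```bash
python3 -c "
from h import *
s=readout.get_state();print(s['tool_pos'],s['contact_force'],s['moment'],s['opening']*88)
plan([.6431+.134*.095,.1512-.991*.095,.065],97.7,1)"
```

```text
[0.65629777 0.05206193 0.06497115] [-0.0974309  -0.57958127 -1.79586519] [-0.25363841  0.09409837 -0.0212539 ] 22.20511950321021
[5.0, 0.2, -0.1] [-0.0001, 0.0042, -0.0062]
```

Emit:
carry_out(
  motion=[
    [[-10,0,0,0,0,0,0],[-15,0,0,0,0,0,0],[-15,0,0,0,0,0,0],[-15,0,0,0,0,0,0],[0,0,0,0,0,0,0],[0,0,0,0,0,0,0],[0,0,0,0,0,0,0]],
  ],
)

```text
clock: 5.65
tool_pos: [0.663, 0.0039, 0.0649]
eef_rot: [0.658, 0.753, 0.0, -0.0]
contact_force: [0.3, -0.4, -2.1]
opening: 0.251
```

```bash
python3 -c "
from h import *
import pickle
s=readout.get_state();print(s['tool_pos'],s['contact_force'],s['moment'],s['opening']*88)
S={n:snap(n) for n in('side','wrist','top')}
pickle.dump(S,open('S3.pkl','wb'))
c=S['side']['pixels'][110:260,300:500]; t=S['top']['pixels'][130:230,190:400]
m=np.vstack([cv2.resize(c,(800,600))[:,:530]]) 
m=np.hstack([cv2.resize(c,(400,300)),cv2.resize(S['wrist']['pixels'],(400,300))])
m=np.vstack([m,cv2.resize(t,(630,300))[:, :630] if 0 else cv2.copyMakeBorder(cv2.resize(t,(630,300)),0,0,0,170,0)])
cv2.imwrite('pics/m3.png',m[:,:,::-1])"
```

```text
[0.6630039  0.00389676 0.06486754] [ 0.3231638  -0.38453845 -2.14665534] [-0.18131113  0.04830872 -0.03864778] 22.109676834025322
```

View pics/m3.png

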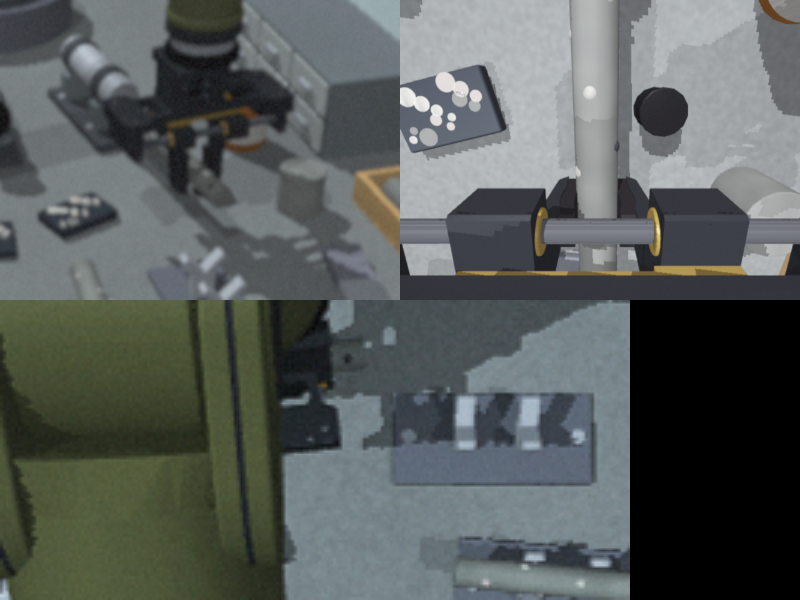

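The core is out of the tube and held. In the wrist crop it runs up the picture centre with both edges visible. In the side crop its tip is at about (212,188), which is (406,204) in full pixels. Next I'll raise it, then check its tilt from the edges and the side camera.

Emit:
carry_out(
  motion=[
    [[0,0,-15,0,0,0,0],[0,0,-20,0,0,0,0],[0,0,-20,0,0,0,0],[0,0,-20,0,0,0,0],[0,0,0,0,0,0,0],[0,0,0,0,0,0,0]],
  ],
)

```text
clock: 6.4
tool_pos: [0.6633, 0.0029, 0.1406]
eef_rot: [0.658, 0.753, 0.0, 0.001]
contact_force: [-0.5, -0.0, -3.0]
opening: 0.253
```

```bash
python3 -c "
from h import *
import pickle
s=readout.get_state();print(s['tool_pos'],s['contact_force'],s['moment'],s['opening']*88)
S={n:snap(n) for n in('side','wrist')}
pickle.dump(S,open('S4.pkl','wb'))
print(S['wrist']['origin'])
plan([.6196,-.162,.14],91.6,5)
c=S['side']['pixels'][110:230,300:460]
m=np.hstack([cv2.resize(c,(440,330)),cv2.resize(S['wrist']['pixels'][:330,280:640],(360,330))])
cv2.imwrite('pics/m4.png',m[:,:,::-1])"
```

```text
[0.66327392 0.00288956 0.14059651] [-0.51312436 -0.0299981  -2.96002886] [-0.20580416  0.06271267 -0.01744235] 22.25237053950911
[0.65321736 0.07110385 0.2633967 ]
[-31.5, -12.8, -0.1] [-0.0004, 0.0002, 0.0211]
[-31.8, -12.2, -0.1] [-0.0004, 0.0002, 0.0211]
[-32.0, -11.5, -0.2] [-0.0004, 0.0002, 0.0211]
[-32.3, -10.8, -0.2] [-0.0004, 0.0002, 0.0211]
[-32.5, -10.1, -0.2] [-0.0004, 0.0002, 0.0211]
```

View pics/m4.png

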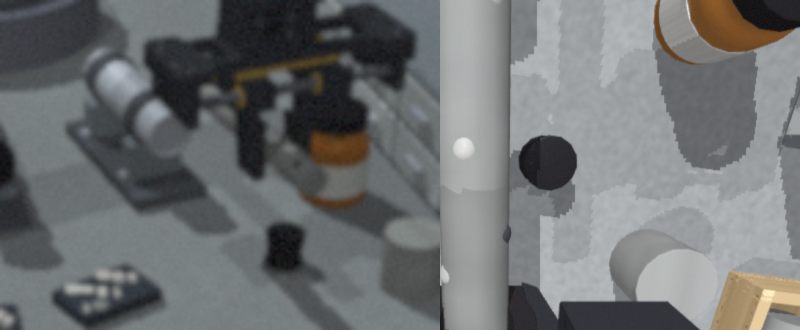

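```bash
python3 - <<'E'
from h import *
import pickle
S=pickle.load(open('S4.pkl','rb'));w=S['wrist']
g=np.array([.6632,.0029,.1376]);d=np.array([.134,-.991,0])
print('tip exp',proj(S['side'],g+63*d/1000),'10mm higher',proj(S['side'],g+63*d/1000+[0,0,.01]),'10mm further',proj(S['side'],g+73*d/1000))
G=cv2.GaussianBlur(cv2.cvtColor(w['pixels'],cv2.COLOR_RGB2GRAY),(5,5),0).astype(float)
c0=lambda k: proj(w,g-k*d/1000)
for k in(30,50,70,90):
    u,v=c0(k); v=int(round(v))
    if not 0<=v<480: print(k,u,v); continue
    gr=np.abs(np.diff(G[v]));u=int(u)
    L=u-50+np.argmax(gr[u-50:u-15]);Rr=u+15+np.argmax(gr[u+15:u+50])
    # predicted silhouette for level core
    o=np.array(w['origin']);n=np.array([.991,.134,0])
    p=g-k*d/1000
    def sil(p):
        a=np.cross(d,np.eye(3)[2]);v2=o-p;v2=v2-d*(v2@d);D=np.linalg.norm(v2);e=v2/D;f=np.cross(d,e);c=.012/D
        return [proj(w,p+.012*(c*e+s*np.sqrt(1-c*c)*f))[0] for s in(-1,1)]
    print(k,v,'meas',L,Rr,Rr-L,'level',np.round(sil(p),1),'w/ z-10mm',np.round(sil(p-[0,0,.01]),1))
E
```

```text
tip exp [413.98005521 176.83079922] 10mm higher [414.34082651 172.28931338] 10mm further [416.43912102 179.07010559]
30 250 meas 279 348 69 level [353.2 283.3] w/ z-10mm [350.6 285.6]
50 192 meas 277 349 72 level [354.8 281.9] w/ z-10mm [352.  284.3]
70 129 meas 274 349 75 level [356.5 280.3] w/ z-10mm [353.5 283. ]
90 60 meas 272 363 91 level [358.4 278.6] w/ z-10mm [355.1 281.5]
```

```bash
python3 -c "
from h import *
plan([.621,-.2103,.13],91.6,8)"
```

```text
[-25.7, -8.7, 1.2] [-0.0002, 0.0001, 0.0132]
[-25.8, -8.3, 1.2] [-0.0002, 0.0001, 0.0132]
[-25.9, -8.0, 1.2] [-0.0002, 0.0001, 0.0132]
[-26.0, -7.6, 1.2] [-0.0002, 0.0001, 0.0132]
[-26.1, -7.3, 1.2] [-0.0002, 0.0001, 0.0132]
[-26.2, -6.9, 1.1] [-0.0002, 0.0001, 0.0132]
[-26.3, -6.6, 1.1] [-0.0002, 0.0001, 0.0132]
[-26.4, -6.2, 1.1] [-0.0002, 0.0001, 0.0132]
```

Emit:
carry_out(
  motion=[
    [[-25.7,-8.7,1.2,0,0,0.0132,0],[-25.8,-8.3,1.2,0,0,0.0132,0],[-25.9,-8,1.2,0,0,0.0132,0],[-26,-7.6,1.2,0,0,0.0132,0],[-26.1,-7.3,1.2,0,0,0.0132,0],[-26.2,-6.9,1.1,0,0,0.0132,0],[-26.3,-6.6,1.1,0,0,0.0132,0],[-26.4,-6.2,1.1,0,0,0.0132,0]],
  ],
)

```text
clock: 7.3
tool_pos: [0.6207, -0.211, 0.1294]
eef_rot: [0.697, 0.717, -0.001, -0.001]
contact_force: [-0.2, -0.6, -1.8]
opening: 0.252
```

Emit:
carry_out(
  motion=[
    [[0,0,0,0,0,0,0],[0,0,0,0,0,0,0],[0,0,0,0,0,0,0]],
  ],
)

```text
clock: 7.6
tool_pos: [0.622, -0.2082, 0.1301]
eef_rot: [0.697, 0.717, 0.0, -0.001]
contact_force: [-0.7, 0.2, -2.6]
opening: 0.25
```

```bash
python3 -c "
from h import *
import pickle
s=readout.get_state();print(s['tool_pos'],s['contact_force'],s['moment'],s['opening']*88)
S={n:snap(n) for n in('side','wrist')}
pickle.dump(S,open('S5.pkl','wb'))
print(S['wrist']['origin']); plan([.621,-.2103,.13],91.6,1)
c=S['side']['pixels'][190:310,340:480]
m=np.hstack([cv2.resize(c,(420,360)),cv2.resize(S['wrist']['pixels'],(380,360))])
m=np.vstack([cv2.resize(S['wrist']['pixels'][:300,160:480],(640,600))]); m=np.hstack([m,np.zeros((600,160,3),np.uint8)])
cv2.imwrite('pics/w5.png',m[:,:640,::-1]); cv2.imwrite('pics/s5.png',cv2.resize(c,(700,600),interpolation=cv2.INTER_CUBIC)[:,:,::-1])"
```

```text
[ 0.6219507  -0.20817338  0.1301167 ] [-0.68248925  0.22529489 -2.58808719] [-0.18326405  0.00619205 -0.02707728] 22.022437816271545
[ 0.61984636 -0.13935511  0.2542292 ]
[-2.1, -1.3, 0.5] [-0.0001, -0.0006, 0.002]
```

View pics/w5.png

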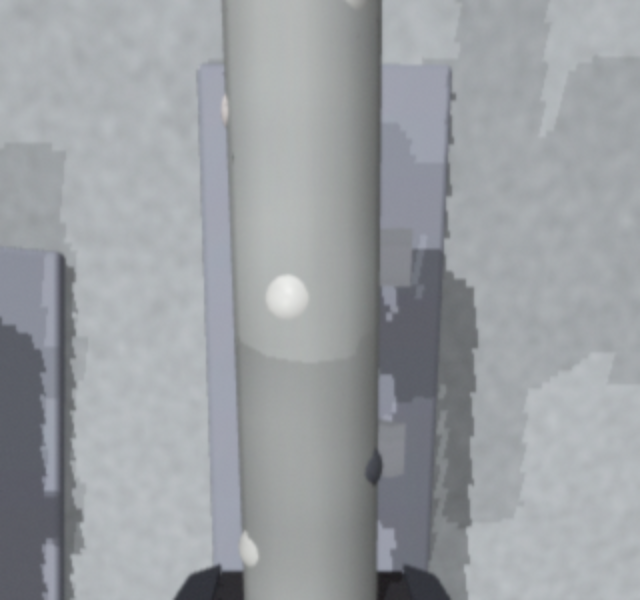

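View pics/s5.png

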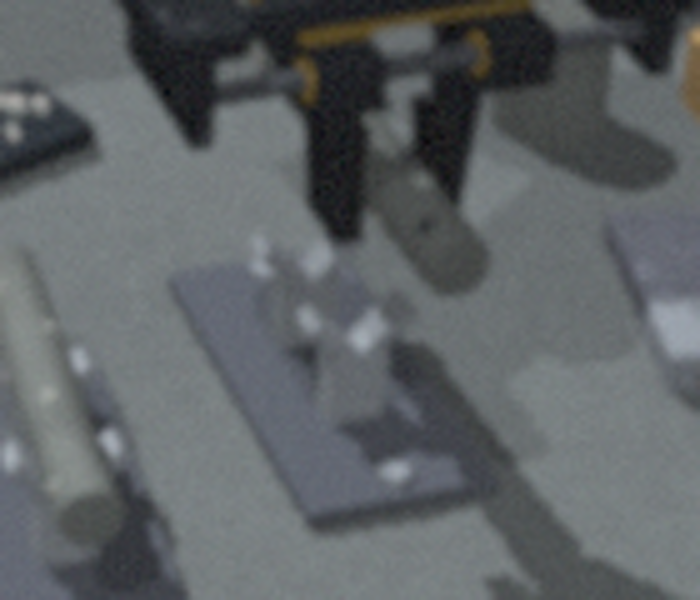

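The wrist view shows:
- The plate's tail edge is at row 31.5, its left edge runs (260,33)→(266,280), and its right edge (386,33)→(376,280).
- The right ends of the saddles are at columns about 366 and 362.
- The core's edges are at 272–350 at the top and 281–349 at the bottom.

In the side view the core's tip face is near (431,242).

```bash
python3 - <<'E'
from h import *
import pickle
S=pickle.load(open('S5.pkl','rb'));w=S['wrist'];s=S['side']
L=[atz(w,p,.008) for p in[(260,33),(266.5,280)]];Rr=[atz(w,p,.008) for p in[(386,33),(376,280)]]
print('L',L,'R',Rr); print('mid',[(a+b)/2 for a,b in zip(L,Rr)],'width',L[0]-Rr[0])
print('tail edge',atz(w,(320,31.5),.008))
print('saddles z56',[atz(w,(u/2+160,v/2),.056) for u,v in[(412,230),(412,285),(405,422),(405,475)]])
g=np.array([.622,-.2082,.1271]);d=np.array([.0295,-.9996,0])
for k in(30,60,90,120): print(k,proj(w,g-k*d/1000))
print('core axis @z',[atz(w,p,.127) for p in[(311,10),(314.7,275)]])
t=g+.0617*d
print('tip exp',proj(s,t),proj(s,t+[0,0,.01]),'cradle chk',[proj(s,x) for x in([.6185,-.081,.008],[.583,-.2427,.008],[.657,-.2427,.008])])
E
```

```text
L [array([ 0.58571971, -0.08413955,  0.008     ]), array([ 0.58882742, -0.23784186,  0.008     ])] R [array([ 0.65899522, -0.08192789,  0.008     ]), array([ 0.66436464, -0.23554799,  0.008     ])]
mid [array([ 0.62235747, -0.08303372,  0.008     ]), array([ 0.62659603, -0.23669492,  0.008     ])] width [-0.07327551 -0.00221166  0.        ]
tail edge [ 0.62058823 -0.08230054  0.008     ]
saddles z56 [array([ 0.64440175, -0.1298873 ,  0.056     ]), array([ 0.64526726, -0.14303718,  0.056     ]), array([ 0.64572394, -0.17810158,  0.056     ]), array([ 0.64664145, -0.1925859 ,  0.056     ])]
30 [316.00661287 249.23026634]
60 [316.0985501 161.4982784]
90 [316.20319428  61.64055417]
120 [316.3233754  -53.04344017]
core axis @z [array([ 0.61737299, -0.10421893,  0.127     ]), array([ 0.62094393, -0.18782321,  0.127     ])]
tip exp [431.3774381  243.84951725] [431.90636263 238.87393273] cradle chk [array([388.64604383, 241.13982806]), array([398.59025853, 293.09237609]), array([437.09654757, 286.62982873])]
```

Side and wrist views put the cradle's axis at x≈0.6235, while the top view says 0.620. I trust the closer view, and the V saddles tolerate the difference. Next I'll correct and descend.

```bash
python3 -c "
from h import *
plan([.6249,-.2098,.075],91.3,1)"
```

```text
[-1.8, 2.7, 55.5] [-0.0001, -0.0006, 0.0072]
```

Emit:
carry_out(
  motion=[
    [[-1.8,2.7,10,0,0,0.007,0],[0,0,15,0,0,0,0],[0,0,15,0,0,0,0],[0,0,10,0,0,0,0],[0,0,5.5,0,0,0,0],[0,0,0,0,0,0,0],[0,0,0,0,0,0,0]],
  ],
)

```text
clock: 8.4
tool_pos: [0.6248, -0.2122, 0.0754]
eef_rot: [0.7, 0.714, -0.0, 0.001]
contact_force: [0.1, 0.6, -2.2]
opening: 0.254
```

```bash
python3 -c "
from h import *
import pickle
s=readout.get_state();print(s['tool_pos'],s['contact_force'],s['moment'])
plan([.6249,-.2098,.062],91.3,1)
S={n:snap(n) for n in('side','wrist')}
pickle.dump(S,open('S6.pkl','wb'))
c=S['side']['pixels'][215:305,360:460]
m=np.hstack([cv2.resize(S['wrist']['pixels'][:300,160:480],(480,450)),cv2.resize(c,(320,450)) if 0 else cv2.copyMakeBorder(cv2.resize(c,(320,288),interpolation=cv2.INTER_CUBIC),0,162,0,0,0)])
cv2.imwrite('pics/m6.png',m[:,:,::-1])"
```

```text
[ 0.62476151 -0.21217497  0.07544875] [ 0.14875617  0.55067711 -2.184308  ] [-0.2043822   0.01529466 -0.02597429]
[2.4, 0.2, 13.4] [0.0005, 0.0011, -0.0024]
```

View pics/m6.png

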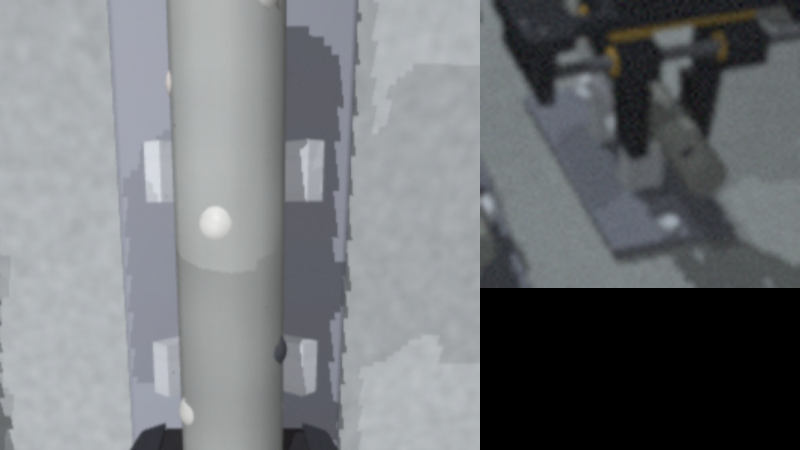

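The core is centred over both saddles to about 1 mm: saddle ends at mosaic columns 145–324 and 155–317, core mid at 230–232. The fingers clear the near saddle by about 7 mm.

```bash
python3 - <<'E'
from h import *
import pickle
w=pickle.load(open('S6.pkl','rb'))['wrist']
for v in(141,201,340,394): print([np.round(atz(w,(u/1.5+160,v/1.5),.056),4) for u in(150,315)])
E
```

```text
[array([ 0.6034, -0.1306,  0.056 ]), array([ 0.6422, -0.1298,  0.056 ])]
[array([ 0.6032, -0.1442,  0.056 ]), array([ 0.643 , -0.1434,  0.056 ])]
[array([ 0.6025, -0.1788,  0.056 ]), array([ 0.6451, -0.178 ,  0.056 ])]
[array([ 0.6023, -0.1936,  0.056 ]), array([ 0.646 , -0.1927,  0.056 ])]
```

Emit:
carry_out(
  motion=[
    [[2.2,1.0,4,0,0.001,-0.002,0],[0,0,4,0,0,0,0],[0,0,2,0,0,0,0],[0,0,1,0,0,0,0],[0,0,0,0,0,0,0],[0,0,0,0,0,0,0]],
  ],
)

```text
clock: 9.1
tool_pos: [0.6255, -0.2099, 0.0644]
eef_rot: [0.699, 0.715, 0.0, 0.0]
contact_force: [0.5, -0.6, -3.1]
opening: 0.246
```

Emit:
carry_out(
  motion=[
    [[0,0,1.5,0,0,0,0],[0,0,1.5,0,0,0,0],[0,0,0,0,0,0,0],[0,0,1,0,0,0,0],[0,0,0,0,0,0,0],[0,0,0,0,0,0,0]],
  ],
)

```text
clock: 9.7
tool_pos: [0.6255, -0.2098, 0.0603]
eef_rot: [0.699, 0.715, 0.0, 0.0]
contact_force: [0.1, 0.5, -2.3]
opening: 0.251
```

```bash
python3 -c "
from h import *
s=readout.get_state();print(s['tool_pos'],s['contact_force'],s['moment'])"
```

```text
[ 0.62549792 -0.20983412  0.06030792] [ 0.07498811  0.48988651 -2.27828175] [-0.15771257  0.04631124 -0.01660622]
```

Emit:
carry_out(
  motion=[
    [[0,0,0.7,0,0,0,0],[0,0,0,0,0,0,0],[0,0,0.7,0,0,0,0],[0,0,0,0,0,0,0],[0,0,0,0,0,0,0]],
  ],
)

```text
clock: 10.2
tool_pos: [0.6257, -0.2099, 0.059]
eef_rot: [0.699, 0.715, 0.0, 0.0]
contact_force: [0.6, -0.1, -1.0]
opening: 0.251
```

```bash
python3 -c "
from h import *
s=readout.get_state();print(s['tool_pos'],s['contact_force'],s['moment'])"
```

```text
[ 0.62565345 -0.20987295  0.0590129 ] [ 0.57447678 -0.06714243 -1.036585  ] [-0.1432227   0.00266961 -0.04131593]
```

Emit:
carry_out(
  motion=[
    [[0,0,0.6,0,0,0,0],[0,0,0,0,0,0,0],[0,0,0,0,0,0,0]],
  ],
)

```text
clock: 10.5
tool_pos: [0.6257, -0.2099, 0.0584]
eef_rot: [0.699, 0.715, 0.0, 0.0]
contact_force: [0.7, -0.4, -1.0]
opening: 0.255
```

Emit:
carry_out(
  motion=[
    [[0,0,0.6,0,0,0,0],[0,0,0,0,0,0,0],[0,0,0,0,0,0,0]],
  ],
)

```text
clock: 10.8
tool_pos: [0.6257, -0.2099, 0.0579]
eef_rot: [0.699, 0.715, 0.0, 0.0]
contact_force: [0.7, -1.0, -0.9]
opening: 0.252
```

```bash
python3 -c "
from h import *
s=readout.get_state();print(s['tool_pos'],s['contact_force'],s['moment'])"
```

```text
[ 0.62571803 -0.2098847   0.05786562] [ 0.66234263 -0.99274714 -0.91640092] [-0.19888953 -0.05791243 -0.06461677]
```

Emit:
carry_out(
  motion=[
    [[0,0,0.6,0,0,0,0],[0,0,0,0,0,0,0],[0,0,0,0,0,0,0]],
  ],
)

```text
clock: 11.1
tool_pos: [0.6257, -0.2099, 0.0576]
eef_rot: [0.699, 0.715, 0.0, 0.0]
contact_force: [-1.1, -0.7, 4.9]
opening: 0.253
```

Emit:
carry_out(
  motion=[
    [[0,0,0.6,0,0,0,0],[0,0,0,0,0,0,0],[0,0,0,0,0,0,0]],
  ],
)

```text
clock: 11.4
tool_pos: [0.6258, -0.21, 0.0573]
eef_rot: [0.699, 0.715, 0.0, 0.0]
contact_force: [-1.6, -0.3, 6.8]
opening: 0.251
```

```bash
python3 -c "
from h import *
import pickle
s=readout.get_state();print(s['tool_pos'],s['contact_force'],s['moment'])
S={n:snap(n) for n in('side','wrist')}
pickle.dump(S,open('S7.pkl','wb'))
c=S['side']['pixels'][215:305,360:460]
m=np.hstack([cv2.resize(S['wrist']['pixels'][:300,160:480],(480,450)),cv2.copyMakeBorder(cv2.resize(c,(320,288),interpolation=cv2.INTER_CUBIC),0,162,0,0,0)])
cv2.imwrite('pics/m7.png',m[:,:,::-1])"
```

```text
[ 0.62577013 -0.20999385  0.05733905] [-1.61365166 -0.26256346  6.80102774] [-0.03253238  0.25005629  0.05567789]
```

The core is seated: the upward force rose to 6.8 N with the TCP at z=0.0573, against 0.058 expected. I'll ease the grip, then open.

Emit:
carry_out(
  motion=[
    [[0,0,-0.5,0,0,0,0],[0,0,0,0,0,0,0],[0,0,0,0,0,0,0],[0,0,0,0,0,0,28],[0,0,0,0,0,0,32],[0,0,0,0,0,0,40],[0,0,0,0,0,0,55],[0,0,0,0,0,0,70]],
  ],
  squeeze=5,
)

```text
clock: 12.3
tool_pos: [0.6254, -0.2097, 0.0568]
eef_rot: [0.699, 0.715, 0.0, -0.0]
contact_force: [-0.5, 0.3, -0.2]
opening: 0.561
```

Emit:
carry_out(
  motion=[
    [[0,0,0,0,0,0,80],[0,0,0,0,0,0,80],[0,0,0,0,0,0,80],[0,0,0,0,0,0,80],[0,0,0,0,0,0,80],[0,0,0,0,0,0,80]],
  ],
)

```text
clock: 12.9
tool_pos: [0.6255, -0.2098, 0.0571]
eef_rot: [0.699, 0.715, 0.0, 0.0]
contact_force: [-0.2, 1.2, 0.4]
opening: 0.798
```

Now up and away.

Emit:
carry_out(
  motion=[
    [[0,0,-5,0,0,0,80],[0,0,-15,0,0,0,80],[0,0,-25,0,0,0,80],[0,0,-30,0,0,0,80],[0,0,-30,0,0,0,80],[20,0,-20,0,0,0,80],[0,0,0,0,0,0,80],[0,0,0,0,0,0,80]],
  ],
)

```text
clock: 13.7
tool_pos: [0.6253, -0.1896, 0.183]
eef_rot: [0.699, 0.715, 0.0, 0.001]
contact_force: [-0.5, 0.1, -0.3]
opening: 0.802
```

```bash
python3 -c "
from h import *
import pickle
s=readout.get_state();print(s['tool_pos'],s['contact_force'])
S={n:snap(n) for n in('side','wrist')}
pickle.dump(S,open('S8.pkl','wb'))
c=S['side']['pixels'][205:325,320:460]
m=np.hstack([cv2.copyMakeBorder(cv2.resize(S['wrist']['pixels'],(480,360)),0,90,0,0,0),cv2.copyMakeBorder(cv2.resize(c,(320,274),interpolation=cv2.INTER_CUBIC),0,176,0,0,0)])
cv2.imwrite('pics/m8.png',m[:,:,::-1])"
```

```text
[ 0.6252824  -0.18958107  0.18296174] [-0.53302661  0.10152209 -0.33797206]
```

View pics/m8.png

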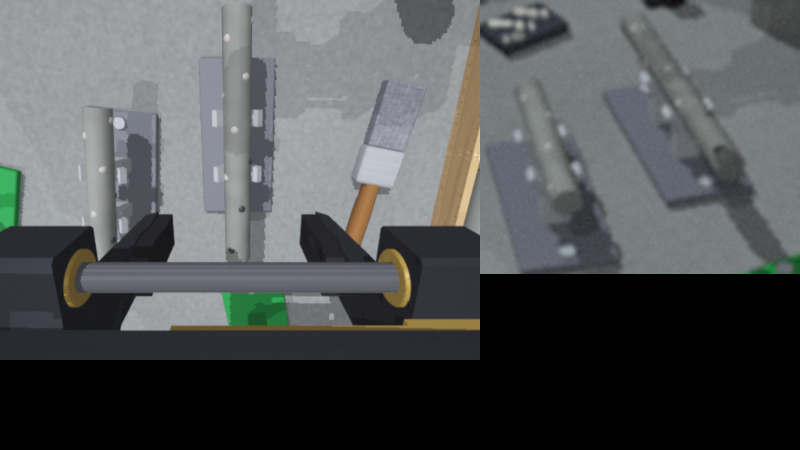

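The core lies in both saddles. In the wrist crop its ends are at about (236,4) and (237,260), and the saddles are at rows 117 and 174. The shorter core is still in its cradle. I'll compute the centring.

```bash
python3 - <<'E'
from h import *
import pickle
S=pickle.load(open('S8.pkl','rb'));w=S['wrist'];k=4/3
a=atz(w,(236*k,4*k),.06);b=atz(w,(237*k,260*k),.055)
print(a,b,'len',np.linalg.norm(a-b),'mid',(a+b)/2)
print([np.round(atz(w,(u*k,v*k),.056),4) for u,v in[(216,110),(257,125),(216,166),(257,181)]])
print('side tip',tri([(w,(237*k,260*k)),(S['side'],(320+(732-480)*140/320,205+165*120/274))]))
E
```

```text
[ 0.62048798 -0.05153803  0.06      ] [ 0.62638555 -0.2739463   0.055     ] len 0.22254262420901 mid [ 0.62343677 -0.16274217  0.0575    ]
[array([ 0.6053, -0.1304,  0.056 ]), array([ 0.6405, -0.1421,  0.056 ]), array([ 0.6054, -0.1791,  0.056 ]), array([ 0.6426, -0.1922,  0.056 ])]
side tip (array([ 0.62673935, -0.27230528,  0.05797896]), [0.00042128461655307494, 0.00042128461655310784])
```

```bash
python3 -c "
from h import *
print(ticket.finish_job())"
```

```text
the job is handed in; nothing more can be done
None
```

I drew the long core straight out of the grey open tube, lowered it into the empty grey V cradle, and let go. The job was handed in at about 14 s of the 40 s allowed, with the gripper about 125 mm above the core.

**Last checks**
- **Lengthwise centring:** the core's middle is within about 1–2 mm of the cradle's middle. I measured y ≈ −0.1625 for the core and −0.161 for the saddles.
- **Seating:** the core sits in both saddles. The upward force at seating reached 6.8 N, and the tool height then was 0.7 mm from the expected value.
- **Surroundings:** the shorter core looked undisturbed in its cradle. After release the force on the arm was about zero.

**Disagreements**
- **Cradle position:** the top camera put the cradle about 4 mm lower in x than the wrist and side cameras. I used the closer wrist view, and the core seated well.
- **Grip opening:** the gripper read about 22 mm on the 24 mm core, which I put down to soft pads. The core did not visibly slip.
- **Tilt while carried:** my first side-view reading put the core's tip about 10 mm too high, while the wrist view showed it level. A second side view agreed with level to about 3 mm.

I went over the viewing budget by one, with 11 pictures viewed.

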